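# Put the rinsed stone slabs and cups to dry and start the timer

## Robot

A 7-joint arm with a two-finger parallel gripper is mounted at the origin on the work surface. World frame = base frame: x ahead of the robot, y to its left, z up, the work surface at z = 0. Lengths are in m, angles in rad, forces in N, time in s.
With the tool pointing down it reaches from about 0.35 to 0.9 m from the base axis. Payload 7.2 kg.
Tool frame: the origin (TCP) lies between the finger pads; the fingertips stand 22 mm ahead of it and the grasp point (between the pads) lies 3 mm ahead of it; z points along the fingers, y is the line along which they close (so a half turn about z gives the same grasp; the last joint's range is limited). The gripper opens to 88 mm and grips with 3 to 60 N. Pads are 20 mm wide; open, the fingers measure 115 mm over their backs; the gripper's body (75 mm by 178 mm) begins 61 mm behind the grasp point.
Start: joints at [1.148, 0.411, -0.013, 1.596, 0.006, 1.134, -0.082], TCP at [0.217, -0.586, 0.245] pointing down, gripper open.
Joint ranges: [-2.95, 2.95], [-0.29, 1.99], [-1.47, 1.44], [0.14, 2.54], [-1.03, 4.17], [0.13, 1.85], [-2.86, 2.86]. Speed limits (rad/s): [2.39, 2.39, 3.01, 3.01, 3.14, 3.14, 3.14].

## Interface

Orientations are given as a rotation vector (axis times angle).
In Python, from bench import r gives the robot as it stands. The module is installed in compiled form; this text tells all that it offers. Calls block until the motion is done:
- r.goto(position, orientation): joint-space move of the TCP to a pose.
- r.line_to(position, ori=None, speed=0.15): straight line of the TCP; ori=None keeps the orientation; speed is the mean speed in m/s.
- r.move_joints(angles): joint-space move.
- r.move_gripper(opening, force=None): opening from 0.0 (shut) to 1.0 (fully open); force is the grip in N (None keeps the last); returns when the fingers have stopped.
- r.pause(seconds).
- r.inverse_kinematics(position, orientation): joint angles nearest the present ones, or None.
- r.grab_frame(name): name is "scene" or "top" or "wrist"; returns a dict with "frame" (384x512x3 uint8, blue, green, red), "K" (3x3 intrinsics, pixels), "R" (3x3) and "t" (3): a world point X has camera coordinates R X + t. Camera axes: x right, y down, z forward; pixel columns grow to the right and rows downward; lengths in m; the calibration is good to about 2 mm. A picture is of the moment at which its call begins. There is no depth.
A pose or a line that the arm cannot do raises r.PlanningError and nothing moves.
- r.sign_off(): hands the job in; it is judged then, once.
Readings, each from a call of its own:
- r.current_t(): time.
- r.current_qpos(): joint angles.
- r.current_joint_velocities(): joint speeds.
- r.current_tau(): joint torques, N m.
- r.current_position(): TCP position.
- r.current_ee_rot(): TCP orientation.
- r.current_contact_force(): force on the tool from outside, world axes, zero at the start.
- r.current_torque(): the same for the moment, N m.
- r.current_grip_width(): opening from 0.0 (shut) to 1.0 (fully open).
- r.current_gripper_force(): force on a finger pad.
Only numpy, scipy, OpenCV 4.12 (cv2) and the standard library are available. Lean on these libraries where they do the work, as an engineer would, in place of code of your own. Each camera call takes 0.05 s, during which the arm holds its last target. There are 200 camera calls.

## Task

The sawn stone slabs and the cups have been rinsed: put them up to dry. Stand every slab on the drying stand, foot just behind the lip, side by side, each leaning back against the dowel, and hang every cup by its handle on a hook of the rail, one cup to a hook; when all are up, wind the drying timer clockwise all the way to its stop. Leave the jar, the bowl and the knife where they are.

Things in the scene. Friction and masses are not known exactly. Their poses are not given: they have to be found in the camera images.
- slab0: Dark green stone slab, 64 wide x 10 thick x 110 tall (mm), about 185 g, first standing on a short end in a slot of the rinsing block (1.5 play each side; lift 30 to clear the slot). Origin: centre of its lower short end; z up its 110 length, x along its width, y across its thickness. None if absent.
- slab1: Red-brown stone slab, 64 wide x 10 thick x 110 tall (mm), about 185 g, first standing on a short end in a slot of the rinsing block (1.5 play each side; lift 30 to clear the slot). Origin: centre of its lower short end; z up its 110 length, x along its width, y across its thickness. None if absent.
- slab2: Grey-blue stone slab, 64 wide x 10 thick x 110 tall (mm), about 185 g, first standing on a short end in a slot of the rinsing block (1.5 play each side; lift 30 to clear the slot). Origin: centre of its lower short end; z up its 110 length, x along its width, y across its thickness. None if absent.
- slab3: Cream stone slab, 64 wide x 10 thick x 110 tall (mm), about 185 g, first standing on a short end in a slot of the rinsing block (1.5 play each side; lift 30 to clear the slot). Origin: centre of its lower short end; z up its 110 length, x along its width, y across its thickness. None if absent.
- slab0_mid (a point): Centre of the dark green slab (55 mm from either end); axes as the slab's.
- slab1_mid (a point): Centre of the red-brown slab (55 mm from either end); axes as the slab's.
- slab2_mid (a point): Centre of the grey-blue slab (55 mm from either end); axes as the slab's.
- slab3_mid (a point): Centre of the cream slab (55 mm from either end); axes as the slab's.
- cup0: White open metal rinsing cup, 62 diameter x 62 tall (mm), wall 3, 100 g, standing upright. Origin: centre of underside, z to the rim. D handle of 7 mm round bar towards its +x: level bars at heights 10 and 55 (bar centres), joined by an upright bar 61 from the cup's axis; opening 38 high, 26 wide. Can be gripped from above across y. None if absent.
- cup1: Blue open metal rinsing cup, 62 diameter x 62 tall (mm), wall 3, 100 g, standing upright. Origin: centre of underside, z to the rim. D handle of 7 mm round bar towards its +x: level bars at heights 10 and 55 (bar centres), joined by an upright bar 61 from the cup's axis; opening 38 high, 26 wide. Can be gripped from above across y. None if absent.
- cup0_handle (a point): Centre of the opening of the white cup's handle, 44.5 mm out from the cup's axis and 32.5 mm above its underside; axes as the cup's.
- cup1_handle (a point): Centre of the opening of the blue cup's handle, 44.5 mm out from the cup's axis and 32.5 mm above its underside; axes as the cup's.
- stand: Fixed drying stand, board 115 x 380 (all mm); its upper face (ledge) is 18 above the bench. Lip 10 high, inner face at x = +30. Dowel, 12 diameter, along y at x = -7.5, centre 80 up, between end cheeks (inner faces y = +-174, 100 high). Slabs stand on end on the ledge behind the lip, width along y, top leaning to -x on the dowel. Origin: on the bench; x from dowel to lip, y along the stand, z up.
- block: Fixed wooden rinsing block, 90 x 208 x 36 high (mm), with four open slots 13 wide and 24 deep across it, 45 apart along its y at y = -67.5, -22.5, 22.5, 67.5; slot floor 12 above the bench. Origin: centre of its underside, y along its length.
- hookrail: Fixed hook rail: cross board 280 mm long, its top 202 above the bench, on two posts 204 high; two steel hooks stand out towards its -y from the board's face at y = 0. Foot board 280 x 110 x 14 thick, from y = -35 to +75. Origin: on the bench below the middle of that face; x along the rail, z up.
- hook0 (a point): Resting point on hook 0, at x = -65 of the rail, on top of its level round bar (7 diameter, bar centre 165 above the bench), 50 out from the board (mm). Level to 68 out, then it turns up; the tip is 82 out and 186 above the bench. A cup hangs with the upper part of its handle over it, the handle's opening across the hook. Axes as the rail's.
- hook1 (a point): The same on hook 1, at x = +65 mm of the rail.
- timer (a joint): Winding angle of the timer's red key (rad): 0 run down, 5.2 fully wound, at the stop. Clockwise seen from above winds it. Sprung: needs 0.05 to 0.09 N m; the movement holds it where it is let go. About 1.4 rad a turn of the hand.
- timer_key (a point): Point to grip on the red key of the wind-up timer (round white body 80 diameter, 27 high, screwed to the bench, marks around the dial), on its upright axis, 55 mm above the bench: the key is an upright bar 46 long (along this point's x) x 14 thick (along y), from 34 to 63 above the bench. Turns with the key.
- jar: Bystander: glass jar with a red lid, 62 diameter, 71 tall. Origin: centre of its underside.
- bowl: Bystander: bamboo bowl of beads, 110 diameter, 40 tall. Origin: centre of its underside.
- knife: Bystander: knife with a yellow handle, 210 long, lying flat. Origin: where handle meets blade, on the bench.
Mind the look-alikes: they are no part of the job. Of the things shaped like the part that bears timer, the white one is meant.

How it is judged:
By the outcome, as a careful person would: the job done as asked, in the order asked, and still so for the second after the job is handed in, with the robot touching nothing.
Of slab0, slab1, slab2, slab3 only 3 to 4 are there at a start; the rules pass over those that are not, and their reading is None.
Of cup0, cup1 only 1 to 2 are there at a start; the rules pass over those that are not, and their reading is None.
At some moment in a run one of cup0, cup1 may be knocked a few centimetres aside while the robot is not near it.
It also fails if it takes over 210 s, if anything falls off the work surface, if the arm or the gripper's body presses on something with over 40 N, if the wrist force passes 120 N, or if a joint passes its speed limit or range.

## Working session

There is one attempt and no reset: what is moved stays moved. The work goes in short steps, each a Python script; the robot and the scene stay as the last script left them, time stands still between calls to the robot, and variables do not carry over. Pictures are saved under pics/ and viewed, at most 14 in all, crops included, and the job is handed in when it is done.

```bash
mkdir -p pics; python3 - <<'E'
from bench import r
import cv2,numpy as np
for n in("scene","top"):
    f=r.grab_frame(n);cv2.imwrite(f"pics/{n}0.png",f["frame"]);print(n,f["K"].tolist(),f["R"].round(4).tolist(),f["t"].round(4).tolist(), (-f["R"].T@f["t"]).round(3))
print(r.current_t(),r.current_ee_rot())
E
```

```text
scene [[475.19318361844364, 0.0, 260.20307488980353], [0.0, 475.19318361844364, 194.07267118136355], [0.0, 0.0, 1.0]] [[0.796, 0.605, 0.0162], [0.5018, -0.6449, -0.5765], [-0.3384, 0.467, -0.817]] [-0.427, -0.2469, 1.6019] [ 1.006 -0.649  1.173]
top [[355.6307396557845, 0.0, 254.5832280373872], [0.0, 355.6307396557845, 194.0660105906012], [0.0, 0.0, 1.0]] [[0.0203, -0.9997, 0.017], [-0.9839, -0.023, -0.1772], [0.1775, -0.0131, -0.984]] [-0.0546, 0.5882, 1.0406] [ 0.395 -0.027  1.129]
0.1 [-3.09088233e+00 -5.54199061e-01  5.52299806e-04]
```

View pics/scene0.png

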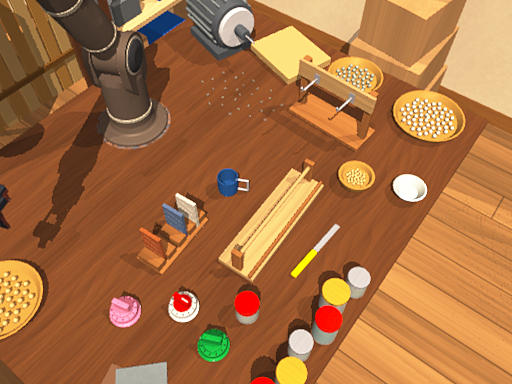

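View pics/top0.png

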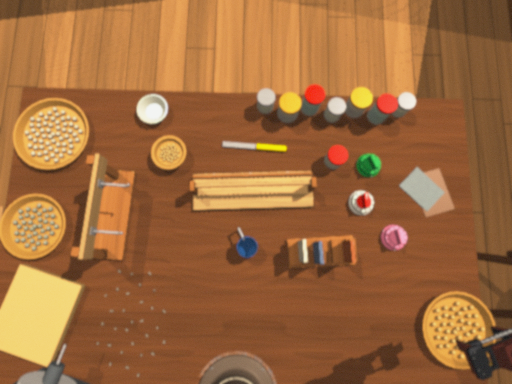

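Scene view: red-brown (150,242), grey-blue (175,218) and cream (187,207) slabs in the block, with no green one seen. Blue cup is at (229,182), stand around (270,220), rail (335,100). Timer look-alikes are pink (125,310), green (213,345) and white with a red key (183,303). The white round thing at (410,188) could be a cup or a bowl. I'll check these in a close crop.

```bash
python3 - <<'E'
import cv2,numpy as np
s=cv2.imread("pics/scene0.png");t=cv2.imread("pics/top0.png")
a=cv2.resize(s[150:330,130:330],None,fx=3,fy=3,interpolation=cv2.INTER_CUBIC)
b=cv2.resize(s[160:220,370:440],None,fx=3,fy=3,interpolation=cv2.INTER_CUBIC)
a=a[:, :]; c=np.zeros((540,800,3),np.uint8); c[:, :600]=a; c[:180,600:800]=b[:,:200]
d=cv2.resize(t[185:225,335:385],(200,160),interpolation=cv2.INTER_CUBIC); c[200:360,600:]=d
cv2.imwrite("pics/c1.png",c)
cv2.imwrite("pics/c2.png",cv2.resize(t[130:280,150:410],None,fx=3,fy=3,interpolation=cv2.INTER_CUBIC))
E
```

```text
(no output)
```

View pics/c1.png

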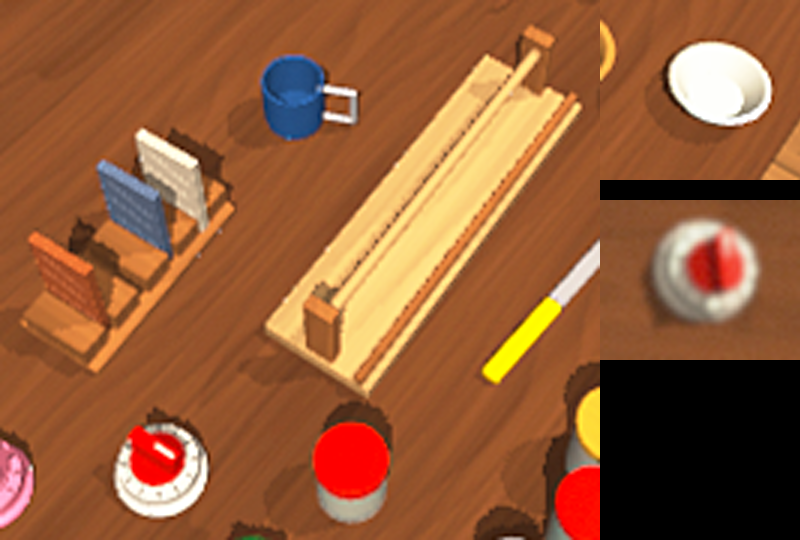

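View pics/c2.png

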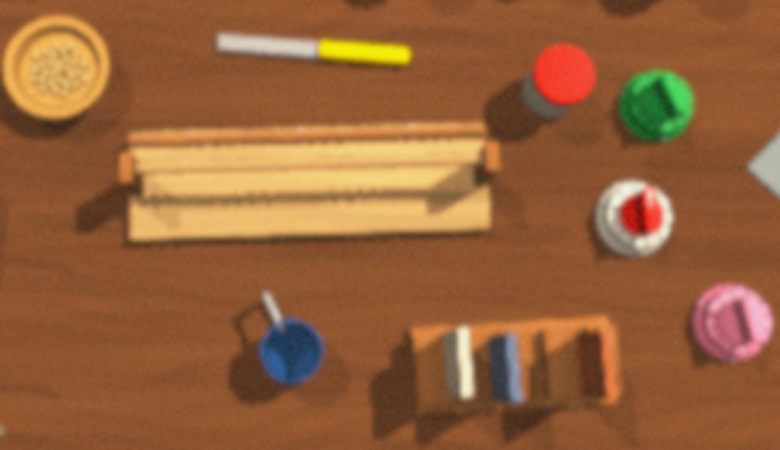

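The choice is settled. The white round thing is a plain bowl with no handle, so only the blue cup (crop 290,350) is present. Slabs are cream, blue and red-brown, with slot 3 empty. The timer is the white one (634,217). The stand's lip is on the far (+x) side. Next, wrist close-ups.

```bash
cat > h.py <<'E'
from bench import r
import cv2,numpy as np
from scipy.spatial.transform import Rotation as Ro
def ray(f,px,z):
    C=-f["R"].T@f["t"]; d=f["R"].T@np.linalg.inv(f["K"])@np.array([px[0],px[1],1.])
    return C+d*(z-C[2])/d[2]
def proj(f,X):
    p=f["K"]@(f["R"]@np.asarray(X)+f["t"]); return p[:2]/p[2]
def ori(yaw,tilt=0,ax=None):
    """tool down, tool y axis at world angle yaw (from +y); optional extra world rotation tilt about axis ax"""
    R=np.array([[-1,0,0],[0,1,0],[0,0,-1.]]); R=Ro.from_euler('z',yaw).as_matrix()@R
    if tilt: R=Ro.from_rotvec(np.array(ax)*tilt).as_matrix()@R
    return Ro.from_matrix(R).as_rotvec()
def snap(n,name):
    f=r.grab_frame(n); np.savez(f"pics/{name}.npz",**f); cv2.imwrite(f"pics/{name}.png",f["frame"]); return f
def load(name): return dict(np.load(f"pics/{name}.npz"))
E
python3 - <<'E'
from h import *
f=r.grab_frame("top")
P={n:ray(f,p,z) for n,p,z in [("cup",(246.7,246.7),.062),("block",(321,251.7),.036),("stand",(253,192),.018),("timer",(361,202),.03),("rail",(103,208),.2),("hk0",(123,234),.175),("hk1",(130,185),.175)]}
for k,v in P.items(): print(k,v.round(3))
print(Ro.from_rotvec(r.current_ee_rot()).as_matrix().round(2))
# try wrist views
for n,(x,y,z) in dict(block=(P['block'][0]-.05,P['block'][1],.38),timer=(P['timer'][0]-.05,P['timer'][1],.33),cup=(P['cup'][0]-.05,P['cup'][1],.33),stand=(P['stand'][0]-.05,P['stand'][1],.45),rail=(.38,.33,.45)).items():
    for yaw in (0,np.pi):
        q=r.inverse_kinematics([x,y,z],ori(yaw)); print(n,yaw,None if q is None else np.round(q,2))
E
```

```text
cup [ 0.428 -0.021  0.062]
block [ 0.419 -0.248  0.036]
stand [ 0.602 -0.037  0.018]
timer [ 0.576 -0.377  0.03 ]
rail [0.516 0.356 0.2  ]
hk0 [0.451 0.307 0.175]
hk1 [0.584 0.3   0.175]
[[ 0.94  0.35 -0.  ]
 [ 0.35 -0.94  0.  ]
 [-0.   -0.   -1.  ]]
block 0 [ 1.07  0.04 -0.59  1.76  0.02  1.35  2.04]
block 3.141592653589793 [ 0.65  0.01 -0.17  1.78  0.    1.35 -1.09]
timer 0 [ 0.98  0.47 -0.65  1.38  0.29  1.38  1.9 ]
timer 3.141592653589793 [ 0.59  0.4  -0.06  1.41  0.03  1.33 -1.04]
cup 0 [ 0.77 -0.07 -0.77  1.96 -0.05  1.23  1.59]
cup 3.141592653589793 [ 0.59 -0.07 -0.6   1.97 -0.04  1.23 -1.57]
stand 0 [ 0.61  0.28 -0.82  1.39  0.2   1.56  1.37]
stand 3.141592653589793 [ 0.37  0.23 -0.5   1.4   0.11  1.54 -1.69]
rail 0 [ 0.21  0.31 -1.31  1.49  0.3   1.57  0.48]
rail 3.141592653589793 [-0.99  0.09  0.19  1.55 -0.02  1.51 -2.36]
```

```bash
python3 - <<'E'
from h import *
for n,p in dict(timer=(.56,-.377,.36),block=(.40,-.248,.40),stand=(.57,-.037,.45),cup=(.40,-.02,.36),rail=(.46,.28,.45)).items():
    r.goto(p,ori(np.pi)); f=snap("wrist","w_"+n)
    print(n,(-f["R"].T@f["t"]).round(3),r.current_t(),r.current_qpos().round(2))
f=np.vstack([np.hstack([cv2.resize(cv2.imread(f"pics/w_{n}.png"),(400,300)) for n in a]) for a in (("timer","block"),("cup","rail"))])
cv2.imwrite("pics/m1.png",f)
E
```

```text
timer [ 0.64  -0.379  0.499] 1.7417 [ 0.56  0.44 -0.06  1.29  0.03  1.42 -1.07]
block [ 0.481 -0.249  0.54 ] 2.6417 [ 0.55  0.05 -0.1   1.7   0.01  1.39 -1.12]
stand [ 0.651 -0.039  0.589] 3.7583 [ 0.24  0.24 -0.33  1.37  0.08  1.54 -1.66]
cup [ 0.482 -0.021  0.501] 4.6 [ 0.33 -0.05 -0.37  1.89 -0.02  1.3  -1.61]
rail [0.542 0.278 0.589] 5.8667 [-0.03  0.24 -0.76  1.43  0.16  1.54 -2.35]
```

View pics/m1.png

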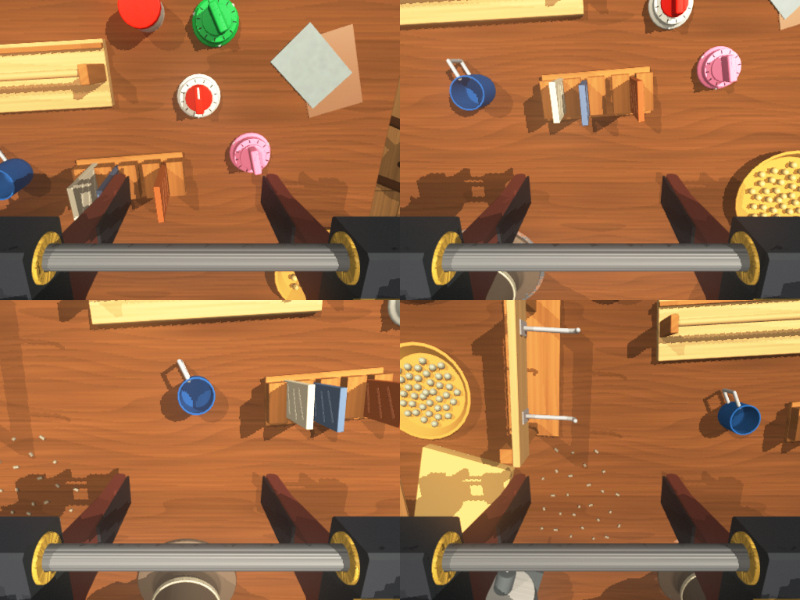

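View pics/w_stand.png

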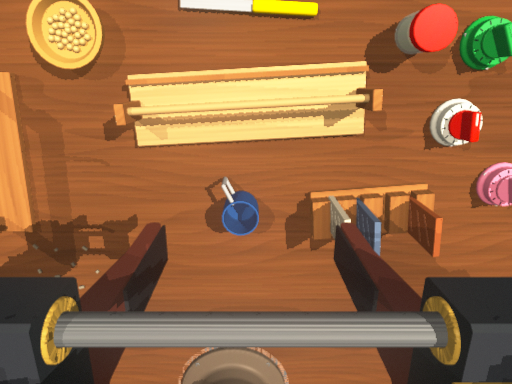

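Wrist views show the timer (full-res ≈255,123), block with slabs (≈765/..: three slabs), cup with handle toward far-left, hooks at right of the board (575,329 and 572,421 in the montage), and the stand with lip at the top edge, rows 66–80. Next, zoomed crops plus masks.

```bash
python3 - <<'E'
from h import *
def mask(f,lo,hi):
    return cv2.inRange(cv2.cvtColor(f["frame"],cv2.COLOR_BGR2HSV),lo,hi)
def big(m):
    c=cv2.findContours(m,cv2.RETR_EXTERNAL,cv2.CHAIN_APPROX_NONE)[0]; return max(c,key=cv2.contourArea)
f=load("w_cup"); m=mask(f,(95,90,30),(125,255,255)); m[:,:200]=0; m[:,300:]=0
c=big(m); e=cv2.fitEllipse(cv2.convexHull(c)); print("cup ell",e, ray(f,e[0],.062), "diam mm", [x/f["K"][0,0]*(.501-.062)*1000 for x in e[1]])
f=load("w_timer"); hsv=cv2.cvtColor(f["frame"],cv2.COLOR_BGR2HSV)
m=cv2.inRange(hsv,(0,0,170),(180,60,255)); m[:,:220]=0;m[:,300:]=0;m[160:]=0; m[:80]=0
c=big(m); e=cv2.fitEllipse(cv2.convexHull(c)); print("timer",e,ray(f,e[0],.02),"d",[x/f["K"][0,0]*(.499-.02)*1000 for x in e[1]])
m=mask(f,(0,180,120),(6,255,255)); m[:,:220]=0;m[:,300:]=0;m[160:]=0;m[:80]=0; rr=cv2.minAreaRect(big(m)); print("red",rr,ray(f,rr[0],.06))
A=cv2.resize(f["frame"][80:165,210:300],(400,378),interpolation=cv2.INTER_CUBIC)
g=load("w_block");B=cv2.resize(g["frame"][75:175,165:335],(800,470),interpolation=cv2.INTER_CUBIC)
h=load("w_cup");C=cv2.resize(h["frame"][70:155,200:290],(400,378),interpolation=cv2.INTER_CUBIC)
cv2.imwrite("pics/z1.png",cv2.resize(np.vstack([np.hstack([A,C]),B]),(560,594)))
f=load("w_stand"); hsv=cv2.cvtColor(f["frame"],cv2.COLOR_BGR2HSV)
for p in [(250,73),(250,90),(250,135),(250,104),(250,160),(330,192)]: print(p,hsv[p[1],p[0]])
E
```

```text
cup ell ((250.83522033691406, 122.08649444580078), (47.58113098144531, 49.1490478515625), 7.711024284362793) [ 0.42995383 -0.0217118   0.062     ] diam mm [np.float64(60.94859091265743), np.float64(62.95699890823643)]
timer ((254.13818359375, 121.87256622314453), (54.69236373901367, 55.335445404052734), 174.99322509765625) [ 0.58213238 -0.38410329  0.02      ] d [np.float64(76.44104144800706), np.float64(77.33984758566605)]
red ((254.07737731933594, 125.46961975097656), (33.448238372802734, 33.44823455810547), 41.987213134765625) [ 0.58241838 -0.38359165  0.06      ]
(250, 73) [ 15 170 244]
(250, 90) [ 23 116 254]
(250, 135) [ 23 118 253]
(250, 104) [ 25 107 255]
(250, 160) [ 12 173 180]
(330, 192) [ 14 173 239]
```

View pics/z1.png

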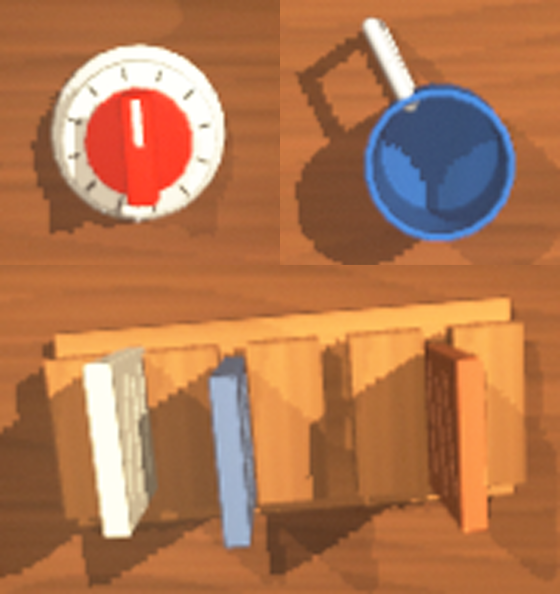

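Crops: white timer with red key lying along the image vertical (crop 139,90–205); blue cup with handle toward upper left; cream, blue and red slab tops as bright strips. The green slab's slot is empty. Now computing poses.

```bash
python3 - <<'E'
from h import *
f=load("w_block")
for n,a,b in [("cream",(193.8,104.8),(201,157.4)),("blue",(232.4,107.9),(237.3,160.4)),("red",(307.7,103),(309.2,155.5))]:
    A=ray(f,a,.122);B=ray(f,b,.122); d=A-B; print(n,((A+B)/2).round(4),"len",np.linalg.norm(d).round(4),"yaw",np.degrees(np.arctan2(d[1],d[0])).round(1))
px=lambda u,v:(165+u/3.294,75+(v-264.7)/3.294)
for n,u,v,z in [("farL",57,335,.036),("farR",510,300,.036),("nearR",520,493,.036),("nearL",80,522,.036)]: print(n,ray(f,px(u,v),z).round(4))
# handle of cup
f=load("w_cup"); px2=lambda u,v:(200+(u-280)/3.11,70+v/3.11)
H=ray(f,px2(372,26),.055+.0035);C=ray(f,(250.8,122.1),.062); d=H-C; print("handle",H,np.linalg.norm(d[:2]),np.degrees(np.arctan2(d[1],d[0])))
# stand
f=load("w_stand"); hsv=cv2.cvtColor(f["frame"],cv2.COLOR_BGR2HSV)
lip=cv2.inRange(hsv,(10,100,200),(18,255,255)); 
inner=[];outer=[];near=[]
for u in range(145,355,5):
    col=lip[55:95,u]; w=np.where(col)[0]
    bc=np.where(hsv[60:165,u,0]>=20)[0]
    if len(w): inner.append((u,55+w.max()+.5)); outer.append((u,55+w.min()-.5))
    if len(bc): near.append((u,60+bc.max()+.5))
for n,L,z in [("lip inner(max)",inner,.028),("lip inner@ledge",inner,.018),("lip outer",outer,.028),("near",near,.018)]:
    W=np.array([ray(f,p,z)[:2] for p in L]); k=np.polyfit(W[:,1],W[:,0],1); res=W[:,0]-np.polyval(k,W[:,1]); g=abs(res)<2*np.median(abs(res))+1e-4
    k=np.polyfit(W[g,1],W[g,0],1); print(n,"x at y=-.04:",np.polyval(k,-.04).round(4),"yaw",-np.degrees(np.arctan(k[0])).round(2),"rms",np.std(res[g]).round(4))
for n,row in [("row nearedge",None)]:
    for v in (84,88,125,130,135):
        c=np.where((hsv[v,100:400,0]>=20)&(hsv[v,100:400,2]>190))[0]+100; print(v,c.min(),c.max(),ray(f,(c.min()-.5,v),.018).round(4),ray(f,(c.max()+.5,v),.018).round(4))
# rail hooks
cv2.imwrite("pics/z2.png",np.vstack([cv2.resize(load("w_rail")["frame"][15:170,120:250],None,fx=3.5,fy=3.5,interpolation=cv2.INTER_CUBIC)]))
cv2.imwrite("pics/z3.png",cv2.resize(f["frame"][55:160,105:395],(797,288),interpolation=cv2.INTER_CUBIC))
E
```

```text
cream [ 0.4198 -0.185   0.122 ] len 0.0642 yaw 5.2
blue [ 0.4161 -0.2305  0.122 ] len 0.0643 yaw 4.5
red [ 0.422 -0.32   0.122] len 0.0638 yaw 4.5
farL [ 0.4575 -0.1525  0.036 ]
farR [ 0.4719 -0.3475  0.036 ]
nearR [ 0.3884 -0.3569  0.036 ]
nearL [ 0.3752 -0.1581  0.036 ]
handle [0.48293176 0.00444954 0.0585    ] 0.0590807478230261 26.23479362268786
lip inner(max) x at y=-.04: 0.6508 yaw 3.0 rms 0.0021
lip inner@ledge x at y=-.04: 0.6508 yaw 3.0 rms 0.0022
lip outer x at y=-.04: 0.6604 yaw 2.82 rms 0.0014
near x at y=-.04: 0.5539 yaw 3.09 rms 0.0005
84 176 364 [0.6422 0.0801 0.018 ] [ 0.6417 -0.2218  0.018 ]
88 130 356 [0.6361 0.1543 0.018 ] [ 0.6356 -0.2096  0.018 ]
125 159 363 [0.5772 0.1126 0.018 ] [ 0.5766 -0.2265  0.018 ]
130 136 363 [0.569  0.1514 0.018 ] [ 0.5684 -0.2273  0.018 ]
135 137 320 [0.5607 0.1506 0.018 ] [ 0.5602 -0.1564  0.018 ]
```

View pics/z2.png

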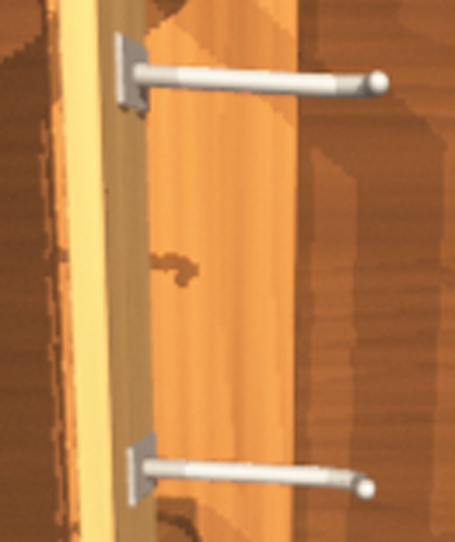

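View pics/z3.png

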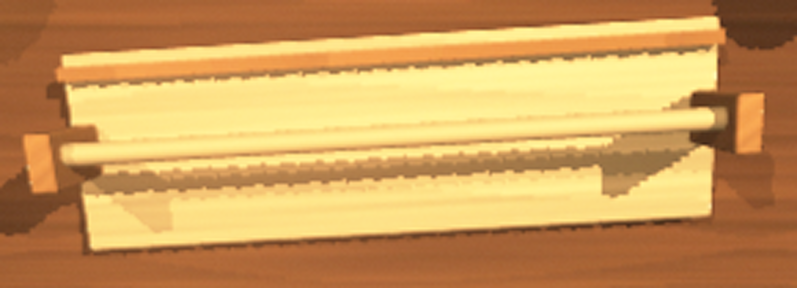

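```bash
python3 - <<'E'
from h import *
f=load("w_rail"); P=lambda u,v:(120+u/3.5,15+v/3.5)
t1=ray(f,P(378,83),.184);t0=ray(f,P(366,488),.184);b1=ray(f,P(140,72),.165);b0=ray(f,P(150,467),.165)
for n,v in dict(t1=t1,t0=t0,b1=b1,b0=b0).items(): print(n,v.round(4))
for a in((t1,t0),(b1,b0)):
    d=a[0]-a[1]; print(np.linalg.norm(d),np.degrees(np.arctan2(d[1],d[0])))
for a in((t1,b1),(t0,b0)):
    d=a[1]-a[0]; print("hook",np.linalg.norm(d[:2]),np.degrees(np.arctan2(-d[0],d[1])))
# foot board right edge and board-front check, scene-view cross check of tips
s=load("w_stand"); print("dowel",ray(s,(250.6,103.5),.08))
q=r.current_qpos()
for yaw in(0,np.pi):
  for n,p,y in[("pick",(.43,-.022,.049),.458),("hang0",(.41,.35,.166),.05),("hang1",(.53,.35,.166),.05)]:
    print(yaw,n,np.round(r.inverse_kinematics(p,ori(yaw+y)),2))
for yaw in(0,np.pi): print(np.round(r.inverse_kinematics([.42,-.185,.111],ori(yaw+.08)),2))
th=np.radians(17)
for yaw in(np.pi/2,-np.pi/2):
  for y in(-.12,.05): print(yaw,np.round(r.inverse_kinematics([.615,y,.12],ori(yaw+.05,-th,(-.05,1,0))),2))
f=snap("scene","s1"); print([proj(f,t).round(0) for t in(t0,t1,b0,b1)])
c=f["frame"].copy()
for t in(t0,t1,b0,b1): cv2.drawMarker(c,tuple(int(x) for x in proj(f,t).round()),(0,255,0),0,5,1)
cv2.imwrite("pics/z4.png",cv2.resize(c[50:160,270:400],None,fx=4,fy=4,interpolation=cv2.INTER_CUBIC))
E
```

```text
t1 [0.583  0.3026 0.184 ]
t0 [0.4542 0.3093 0.184 ]
b1 [0.5883 0.3812 0.165 ]
b0 [0.4579 0.388  0.165 ]
0.1289599604169786 -2.995842750576789
0.13064467442639838 -2.9586754073830064
hook 0.07879679764966835 -3.8820940257055994
hook 0.07870400222547176 -2.6566655175093623
dowel [ 0.61588628 -0.03973732  0.08      ]
0 pick [ 0.88  0.77 -1.24  2.18  0.96  0.93  1.08]
0 hang0 [ 0.07  0.68 -1.23  1.84  0.71  1.15  0.2 ]
0 hang1 [ 0.08  0.85 -1.24  1.6   0.83  1.3   0.33]
3.141592653589793 pick [ 0.44  0.46 -0.6   2.2   0.45  0.61 -1.61]
3.141592653589793 hang0 [-0.22  0.45 -0.74  1.86  0.37  0.97 -2.65]
3.141592653589793 hang1 [-0.2   0.59 -0.68  1.62  0.41  1.07 -2.51]
[ 1.25  0.64 -1.23  2.07  0.75  0.98  1.26]
[ 0.7   0.35 -0.47  2.1   0.23  0.74 -1.4 ]
1.5707963267948966 [-0.01  0.42  0.19  1.97 -0.31  0.48 -2.68]
1.5707963267948966 [-0.67  0.46  0.63  2.02 -0.54  0.49 -2.77]
-1.5707963267948966 [ 0.68  0.52 -0.7   1.93  0.55  0.56 -0.28]
-1.5707963267948966 [ 0.39  0.51 -0.73  1.96  0.72  0.6  -0.75]
[array([301.,  87.]), array([336., 107.]), array([316.,  79.]), array([350.,  98.])]
```

View pics/z4.png

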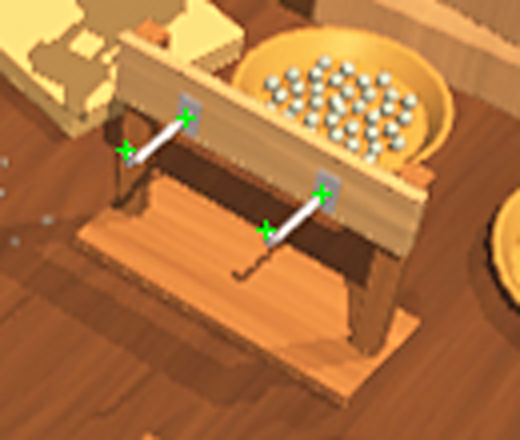

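Hook markers agree within about a pixel in the second view (spacing 129–131 mm, length ~79). Starting with the cup: re-measure, grasp, hang on hook 1.

```bash
cat >> h.py <<'E'
def mask(f,lo,hi): return cv2.inRange(cv2.cvtColor(f["frame"],cv2.COLOR_BGR2HSV),lo,hi)
def big(m): return max(cv2.findContours(m,cv2.RETR_EXTERNAL,cv2.CHAIN_APPROX_NONE)[0],key=cv2.contourArea)
def st(n=""): print(n,"t",round(r.current_t(),1),"p",r.current_position().round(4),"F",np.round(r.current_contact_force(),1),"w",round(r.current_grip_width(),3),"gf",np.round(r.current_gripper_force(),1))
E
python3 - <<'E'
from h import *
r.goto((.40,-.02,.36),ori(np.pi)); f=snap("wrist","w_cup2")
m=mask(f,(95,90,30),(125,255,255)); m[:,:200]=0; m[:,300:]=0
e=cv2.fitEllipse(cv2.convexHull(big(m))); C=ray(f,e[0],.062); print(C,e[1])
assert np.linalg.norm(C[:2]-[.43,-.0217])<.003
cy=np.radians(26.2); ryaw=np.radians(-3)
r.goto((C[0],C[1],.16),ori(np.pi+cy)); r.move_gripper(1.0)
r.line_to((C[0],C[1],.049)); st("down")
r.move_gripper(0,force=15); st("grip")
r.line_to((C[0],C[1],.26)); st("lift")
rx=np.array([.9986,-.052]);ry=np.array([.052,.9986]);F1=np.array([.5873,.383])
A=lambda out:F1-out*ry-.0445*rx
o=ori(np.pi+ryaw)
r.goto((*A(.13),.26),o); r.line_to((*A(.115),.192)); st("pre")
f=snap("wrist","w_pre"); snap("scene","s_pre")
s=load("s_pre")["frame"]; cv2.imwrite("pics/z5.png",np.hstack([cv2.resize(s[40:170,260:400],(420,390),interpolation=cv2.INTER_CUBIC),cv2.resize(f["frame"],(380,285))[:285].copy() if 0 else cv2.copyMakeBorder(cv2.resize(f["frame"],(380,285)),0,105,0,0,0)]))
E
```

```text
[ 0.42990882 -0.0218352   0.062     ] (47.7765007019043, 49.38750076293945)
down t 9.1 p [ 0.4304 -0.0217  0.0495] F [ 0.4 -0.3  0.7] w 1.003 gf 0.0
grip t 9.6 p [ 0.4302 -0.0219  0.0494] F [-0.1 -0.1  5.5] w 0.709 gf 15.0
lift t 11.2 p [ 0.4295 -0.0218  0.2593] F [-0.8  0.4 -0.9] w 0.709 gf 15.0
pre t 13.0 p [0.5373 0.2701 0.1926] F [-0.8 -0.5 -0.8] w 0.712 gf 15.0
```

View pics/z5.png

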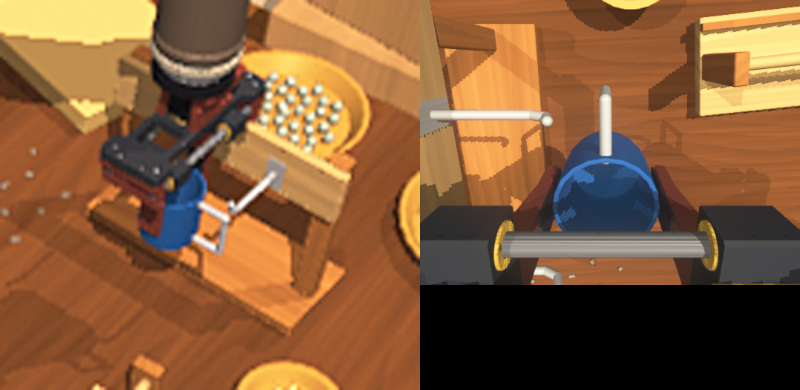

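Cup is held with its handle level; the hook (wrist 430–547, row 117) lines up with the middle of the handle opening (rows 90–155). Inserting.

```bash
python3 - <<'E'
from h import *
f=load("w_pre"); k=512/380
print("tip",ray(f,((547-420)*k,119*k),.184),"handle end",ray(f,((605-420)*k,90*k),.2))
rx=np.array([.9986,-.052]);ry=np.array([.052,.9986]);F1=np.array([.5873,.383])
A=lambda out:F1-out*ry-.0445*rx
for o in(.10,.085,.07,.058):
    r.line_to((*A(o),.192),speed=.06); st(o)
    if np.linalg.norm(r.current_contact_force())>6: break
else:
    for z in(.18,.172,.168,.166):
        r.line_to((*A(.058),z),speed=.05); st(z)
        if r.current_contact_force()[2]>4: break
E
```

```text
tip [0.58535765 0.30229861 0.184     ] handle end [0.60250515 0.26670999 0.2       ]
0.1 t 13.5 p [0.5375 0.2862 0.1922] F [ 0.8 -0.1 -0.7] w 0.71 gf 15.0
0.085 t 13.9 p [0.5382 0.3011 0.1919] F [-0.3 -0.4 -0.2] w 0.711 gf 15.0
0.07 t 14.3 p [0.539 0.316 0.192] F [-0.8 -1.1 -1.1] w 0.71 gf 15.0
0.058 t 14.6 p [0.5396 0.328  0.192 ] F [ 0.1  0.  -0.8] w 0.714 gf 15.0
0.18 t 15.0 p [0.5397 0.327  0.1794] F [ 0.3 -1.2 -1.6] w 0.704 gf 15.0
0.172 t 15.3 p [0.5397 0.3272 0.1715] F [-0.4  0.2 -0.6] w 0.711 gf 15.0
0.168 t 15.6 p [0.5398 0.3273 0.1678] F [-0.   0.3 -1.1] w 0.713 gf 15.0
0.166 t 15.8 p [0.54   0.3276 0.1661] F [0.1 0.1 0.3] w 0.709 gf 15.0
```

```bash
python3 - <<'E'
from h import *
p=r.current_position()
r.line_to((p[0],p[1],.1645),speed=.03); st()
r.move_gripper(.84); st("rel"); r.pause(.6)
r.line_to((p[0],p[1],.30),speed=.12); st("up")
s=snap("scene","s_h")["frame"]
r.goto((.46,.28,.45),ori(np.pi)); w=snap("wrist","w_h")["frame"]
s2=snap("scene","s_h2")["frame"]
cv2.imwrite("pics/z6.png",np.hstack([cv2.resize(s2[40:170,260:400],(400,372),interpolation=cv2.INTER_CUBIC),cv2.resize(w[15:170,120:280],(384,372))]))
E
```

```text
t 16.1 p [0.5401 0.3277 0.1647] F [-0.4 -0.8  2.3] w 0.708 gf 15.0
rel t 16.5 p [0.5399 0.3276 0.1644] F [-0.5 -0.8  0.5] w 0.835 gf 0.0
up t 18.4 p [0.5397 0.3273 0.2991] F [ 0.1 -0.3 -0.5] w 0.842 gf 0.0
```

View pics/z6.png

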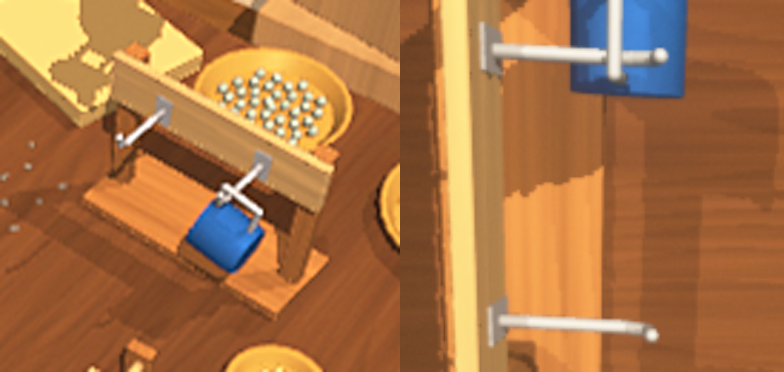

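The blue cup hangs by its handle inside the upturned tip of hook 1 (view 240,190). Now the first slab (cream).

```bash
cat >> h.py <<'E'
O=np.array([.622,-.0365,0]); YAW=np.radians(3); SX=np.array([np.cos(YAW),np.sin(YAW),0]); SY=np.array([-SX[1],SX[0],0]); Z=np.array([0,0,1.])
def pose(y,deg,xb=.0185,dz=0,s=.099):
    """TCP pose for slab whose back foot edge is at stand x=xb, height dz above the ledge"""
    t=np.radians(deg); up=-np.sin(t)*SX+np.cos(t)*Z; nf=np.cos(t)*SX+np.sin(t)*Z
    return O+xb*SX+y*SY+(.018+dz)*Z+.005*nf+s*up, ori(-np.pi/2+YAW,-t,SY)
def slab(cx,cy,yaw,y):
    o=ori(np.pi+yaw); r.goto((cx,cy,.22),o); r.move_gripper(.36)
    r.line_to((cx,cy,.111)); r.move_gripper(0,force=25); st("grip")
    r.line_to((cx,cy,.30)); st("lift")
    p,q=pose(y,13,dz=.14); r.goto(p,q)
    p,q=pose(y,13,dz=.006); r.line_to(p,q,speed=.12); st("near")
    p,q=pose(y,13,dz=.001); r.line_to(p,q,speed=.03); st("low")
    for d in(15,16,17,18):
        p,q=pose(y,d,dz=.0005); r.line_to(p,q,speed=.03); st(d)
        if abs(r.current_contact_force()[0])>4: break
E
python3 - <<'E'
from h import *
slab(.4198,-.185,np.radians(4.8),.085)
w=snap("scene","s_sl")["frame"]; cv2.imwrite("pics/z7.png",cv2.resize(w[140:290,200:340],None,fx=4,fy=4,interpolation=cv2.INTER_CUBIC))
E
```

```text
grip t 23.3 p [ 0.4202 -0.1852  0.1115] F [-1.4  1.   5.8] w 0.111 gf 25.0
lift t 24.7 p [ 0.4194 -0.1848  0.2992] F [ 0.8 -0.3 -2.2] w 0.111 gf 25.0
near t 27.1 p [0.6192 0.0486 0.1224] F [ 0.8 -0.4 -2. ] w 0.112 gf 25.0
low t 27.5 p [0.6186 0.0483 0.1165] F [-0.5  0.7 -2.2] w 0.111 gf 25.0
15 t 27.7 p [0.6151 0.0482 0.1157] F [ 0.5 -1.  -2.8] w 0.109 gf 25.0
16 t 28.0 p [0.6136 0.0481 0.1152] F [ 0.8 -0.7 -2. ] w 0.113 gf 25.0
17 t 28.2 p [0.6119 0.0481 0.1148] F [ 0.4  0.5 -1.9] w 0.109 gf 25.0
18 t 28.5 p [0.6112 0.048  0.1147] F [ 4.6  0.5 -2.5] w 0.109 gf 25.0
```

View pics/z7.png

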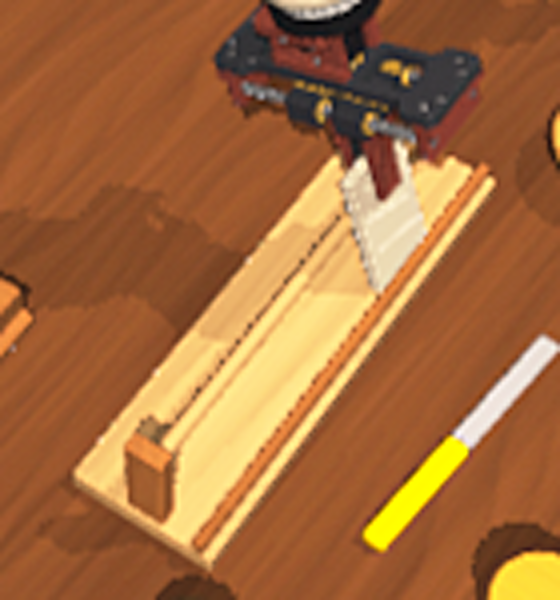

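Cream slab is behind the lip and touching the dowel at 18°, as computed. Lower to contact, release, retreat along the slab axis, and repeat for the others.

```bash
cat >> h.py <<'E'
def finish(y):
    for dz in(-.0005,-.0015,-.0025,-.0035):
        p,q=pose(y,17.6,dz=dz); r.line_to(p,q,speed=.03)
        if r.current_contact_force()[2]>1: break
    st("set"); r.move_gripper(.3); st("rel"); r.pause(.3)
    p,q=pose(y,17.6,dz=dz,s=.20); r.line_to(p,speed=.12); st("off")
E
python3 - <<'E'
from h import *
finish(.085)
slab(.4161,-.2305,np.radians(4.8),0); finish(0)
E
```

```text
set t 28.8 p [0.6117 0.0482 0.1143] F [ 1.1 -1.   5.2] w 0.113 gf 25.0
rel t 29.3 p [0.6107 0.0481 0.1132] F [ 0.4 -0.3  0.6] w 0.304 gf 0.0
off t 30.6 p [0.5802 0.0461 0.2091] F [0.2 0.1 0. ] w 0.298 gf 0.0
grip t 33.5 p [ 0.4164 -0.2308  0.1115] F [-0.5 -0.2  5.1] w 0.114 gf 25.0
lift t 34.9 p [ 0.4157 -0.2303  0.2992] F [-0.6 -0.2 -2.4] w 0.111 gf 25.0
near t 37.2 p [ 0.6237 -0.0364  0.1224] F [-0.3 -0.1 -2.2] w 0.113 gf 25.0
low t 37.5 p [ 0.6231 -0.0366  0.1166] F [ 0.2  0.6 -2.1] w 0.115 gf 25.0
15 t 37.8 p [ 0.6195 -0.0368  0.1156] F [ 0.7  0.  -1.6] w 0.114 gf 25.0
16 t 38.1 p [ 0.618  -0.0368  0.1151] F [ 0.   0.  -0.7] w 0.113 gf 25.0
17 t 38.3 p [ 0.6164 -0.0368  0.1147] F [ 0.8 -0.  -2.3] w 0.109 gf 25.0
18 t 38.6 p [ 0.6157 -0.0369  0.1148] F [ 5.2  0.1 -2.9] w 0.111 gf 25.0
set t 38.8 p [ 0.6161 -0.0368  0.1142] F [1.7 0.  4.2] w 0.113 gf 25.0
rel t 39.3 p [ 0.6151 -0.0369  0.1132] F [-0.1  0.4 -0.1] w 0.304 gf 0.0
off t 40.6 p [ 0.5846 -0.0387  0.209 ] F [-0.5  0.8  0.1] w 0.299 gf 0.0
```

```bash
python3 - <<'E'
from h import *
slab(.422,-.320,np.radians(4.8),-.085); finish(-.085)
r.goto((.50,-.383,.26),ori(np.pi)); w=snap("wrist","w_t2")["frame"]; s=snap("scene","s_all")["frame"]
cv2.imwrite("pics/z8.png",np.hstack([cv2.resize(s[60:300,200:400],(440,528),interpolation=cv2.INTER_CUBIC),cv2.copyMakeBorder(cv2.resize(w[:240,120:400],(350,300)),0,228,0,0,0)]))
e=cv2.fitEllipse
m=mask(load("w_t2"),(0,0,150),(180,70,255)); m[240:]=0
c=big(m); print(cv2.boundingRect(c),e(cv2.convexHull(c)))
E
```

```text
grip t 43.5 p [ 0.4223 -0.3202  0.1116] F [-1.3  0.6  4.4] w 0.107 gf 25.0
lift t 44.9 p [ 0.4216 -0.3198  0.2991] F [-0.6 -0.9 -2.2] w 0.113 gf 25.0
near t 47.3 p [ 0.6281 -0.1213  0.1224] F [-0.9  0.4 -1.3] w 0.111 gf 25.0
low t 47.6 p [ 0.6275 -0.1214  0.1165] F [ 0.   0.  -1.6] w 0.115 gf 25.0
15 t 47.9 p [ 0.6239 -0.1217  0.1156] F [ 0.5  0.3 -1.7] w 0.113 gf 25.0
16 t 48.1 p [ 0.6225 -0.1217  0.1151] F [ 0.4 -0.6 -1.4] w 0.11 gf 25.0
17 t 48.4 p [ 0.621  -0.1216  0.1148] F [ 1.2  0.5 -1.7] w 0.112 gf 25.0
18 t 48.6 p [ 0.6202 -0.1216  0.1149] F [ 6.   0.7 -3.2] w 0.113 gf 25.0
set t 48.9 p [ 0.6207 -0.1216  0.1143] F [1.  1.1 5.1] w 0.11 gf 25.0
rel t 49.4 p [ 0.6196 -0.1218  0.1132] F [-0.3  0.7 -0.8] w 0.297 gf 0.0
off t 50.6 p [ 0.589  -0.1235  0.209 ] F [-0.3  0.1 -0.5] w 0.299 gf 0.0
(374, 0, 136, 104) ((438.168701171875, 44.007530212402344), (110.76345825195312, 136.23495483398438), 91.8697280883789)
```

View pics/z8.png

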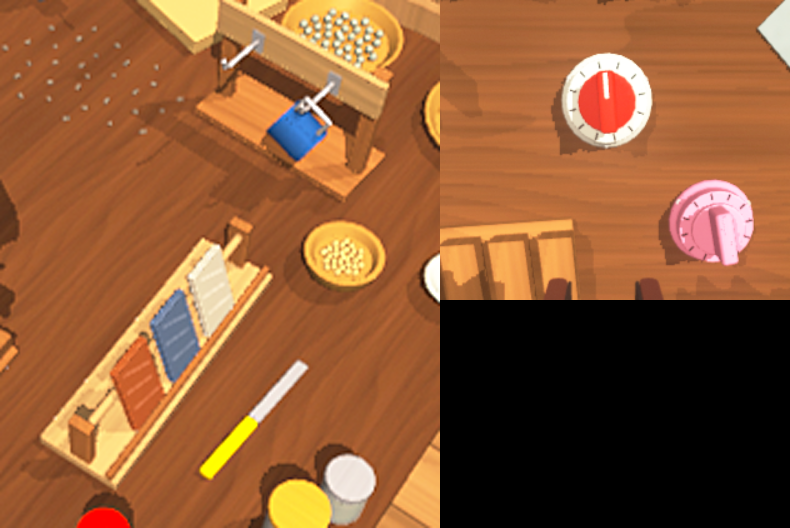

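All three slabs lean on the dowel behind the lip, and the cup still hangs. The white timer (crop 607,100) has its key nearly along image vertical. Measure and wind, using joint 7.

```bash
python3 - <<'E'
from h import *
f=load("w_t2"); R=np.s_[30:130,205:305]
m=np.zeros((384,512),np.uint8); m[R]=mask(f,(0,0,150),(180,70,255))[R]; e=cv2.fitEllipse(cv2.convexHull(big(m))); C=ray(f,e[0],.024); print("disc",C,e[1])
m[:]=0; m[R]=mask(f,(0,150,100),(8,255,255))[R]; e2=cv2.fitEllipse(cv2.convexHull(big(m))); print("red",ray(f,e2[0],.034),e2)
# bright pointer line direction
m[:]=0; x,y=map(int,e2[0]); sub=mask(f,(0,0,170),(180,110,255)); m[y-25:y+8,x-12:x+13]=sub[y-25:y+8,x-12:x+13]
print("pointer",cv2.minAreaRect(big(m)),cv2.contourArea(big(m)))
cv2.imwrite("pics/z9.png",cv2.resize(f["frame"][R],(500,500),interpolation=cv2.INTER_CUBIC))
E
```

```text
disc [ 0.58032211 -0.38405769  0.024     ] (71.85022735595703, 75.07896423339844)
red [ 0.57895238 -0.38384687  0.034     ] ((252.93804931640625, 81.09502410888672), (44.53580093383789, 48.8313102722168), 176.1809539794922)
pointer ((252.2487335205078, 67.98223876953125), (20.234161376953125, 4.203575611114502), 85.91438293457031) 64.5
```

View pics/z9.png

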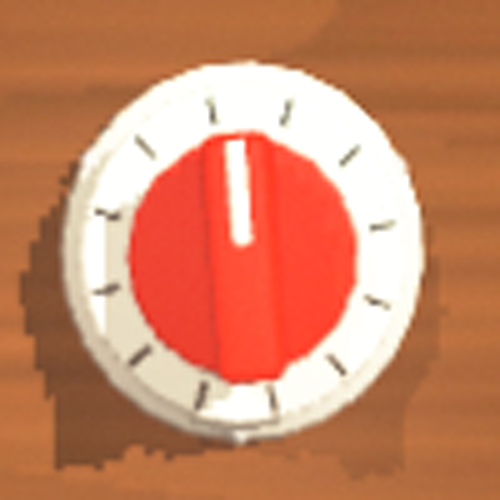

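Close crop confirms: white dial, red bar key tilted ~4.5°, centre near (0.5805, −0.384). I'll wind in ~1.4–2.6 rad turns while watching the moment.

```bash
cat > wind.py <<'E'
from h import *
def turn(yaw,want,C=(.5803,-.3840)):
    """grip key with hand yaw and turn clockwise by up to want rad; stop on moment rise. Returns rad turned"""
    o=ori(yaw); r.goto((*C,.14),o); r.move_gripper(.4); r.line_to((*C,.060)); r.move_gripper(0,force=30); st("key")
    q0=np.array(r.current_qpos()); a=0; hit=False
    while a<want-1e-6:
        a=min(a+.2,want); q=q0.copy(); q[6]+=a; r.move_joints(q)
        m=r.current_torque()[2]
        print(round(a,2),round(m,3),round(r.current_qpos()[6]-q0[6],3),end="; ")
        if abs(m)>.3: hit=True; break
    st("\nend"); r.move_gripper(.4); r.line_to((*C,.14)); return a,hit
E
python3 - <<'E'
from wind import *
print(np.round(r.inverse_kinematics((.5803,-.384,.06),ori(np.pi+.08)),2))
print(turn(np.pi+np.radians(4.5),1.4))
snap("wrist","w_t3")
E
```

```text
[ 0.83  0.77 -0.49  1.53  0.41  0.95 -1.28]
key t 54.0 p [ 0.5805 -0.3839  0.0605] F [-1.   1.   4.1] w 0.159 gf 30.0
0.2 -0.497 0.195; 
end t 54.3 p [ 0.5806 -0.3838  0.0605] F [-0.8  0.9  1.3] w 0.159 gf 30.2
(0.2, True)
```

I'm past the picture budget (15 against 14), so from here I check by numbers only.

```bash
cat >> wind.py <<'E'
def keyang():
    """pointer direction (deg from +x, ccw) seen by wrist camera"""
    r.goto((.50,-.383,.26),ori(np.pi)); f=r.grab_frame("wrist"); R=np.s_[30:130,205:305]
    m=np.zeros((384,512),np.uint8); m[R]=mask(f,(0,150,100),(8,255,255))[R]; hull=cv2.convexHull(big(m))
    in_=cv2.drawContours(np.zeros_like(m),[hull],-1,255,-1); in_=cv2.erode(in_,np.ones((3,3)))
    p=cv2.bitwise_and(mask(f,(0,0,170),(180,110,255)),in_); c=big(p)
    (cx,cy),wh,_=cv2.minAreaRect(c); v=cv2.fitLine(c,cv2.DIST_L2,0,.01,.01).ravel()
    P=ray(f,(cx,cy),.063)[:2]; d=P-np.array([.5803,-.384]); A=ray(f,(v[2],v[3]),.063);B=ray(f,(v[2]+9*v[0],v[3]+9*v[1]),.063); l=(B-A)[:2]
    if l@d<0:l=-l
    print("pointer centre off",d.round(4),"wh",np.round(wh,1),"ang",np.degrees(np.arctan2(d[1],d[0])).round(1),"line",np.degrees(np.arctan2(l[1],l[0])).round(1))
E
python3 - <<'E'
from wind import *
for i in range(6): print(np.round(r.current_torque(),3)); r.pause(.05)
keyang()
for i in range(3): print(np.round(r.current_torque(),3)); r.pause(.05)
E
```

```text
[ 0.056  0.028 -0.016]
[0.02  0.01  0.034]
[ 0.018  0.001 -0.001]
[ 0.047 -0.023 -0.006]
[-0.027 -0.078 -0.009]
[ 0.032  0.031 -0.012]
pointer centre off [0.0101 0.0025] wh [20.8  4.1] ang 14.1 line 13.5
[ 0.018  0.018 -0.029]
[ 0.049 -0.006 -0.002]
[-0.011  0.017 -0.027]
```

J7 positive turned the key counter-clockwise against its zero stop, which is harmless. Clockwise is therefore J7 negative; reverse it.

```bash
sed -i 's/q\[6\]+=a/q[6]-=a/' wind.py; python3 - <<'E'
from wind import *
print(turn(np.radians(13.5),2.6), np.round(r.current_qpos(),2)); keyang()
E
```

```text
key t 60.5 p [ 0.5804 -0.3837  0.0603] F [-1.7  2.   2. ] w 0.158 gf 30.0
0.2 -0.058 -0.196; 0.4 -0.043 -0.393; 0.6 -0.025 -0.592; 0.8 -0.037 -0.792; 1.0 -0.041 -0.992; 1.2 -0.002 -1.191; 1.4 -0.015 -1.393; 1.6 -0.046 -1.593; 1.8 -0.045 -1.793; 2.0 -0.032 -1.993; 2.2 -0.035 -2.193; 2.4 -0.01 -2.393; 2.6 -0.037 -2.593; 
end t 64.5 p [ 0.5792 -0.3843  0.0603] F [-4.7 -4.1  4.1] w 0.154 gf 30.0
(2.6, False) [ 1.18  0.98 -1.25  1.46  0.93  1.37 -0.9 ]
pointer centre off [-0.01   -0.0082] wh [18.4  4.2] ang -140.5 line -135.6
```

```bash
python3 - <<'E'
from wind import *
print(turn(np.radians(-135.6+180),3.2), np.round(r.current_qpos(),2)); keyang()
E
```

```text
key t 69.9 p [ 0.58   -0.3836  0.0605] F [-4.3  3.6  6.3] w 0.158 gf 30.0Traceback (most recent call last):
  File "<stdin>", line 2, in <module>
  File "wind.py", line 7, in turn
    a=min(a+.2,want); q=q0.copy(); q[6]-=a; r.move_joints(q)
                                            ~~~~~~~~~~~~~^^^
bench.PlanningError: the arm cannot take that pose within its joint ranges
```

```bash
python3 - <<'E'
from wind import *
print(r.current_qpos().round(2))
r.move_gripper(.4); r.line_to((.5803,-.384,.14))
q=np.array(r.current_qpos()); q[6]+=np.pi; r.move_joints(q); print(q.round(2))
print(turn(np.radians(-135.6+180),3.2), np.round(r.current_qpos(),2)); keyang()
E
```

```text
[-0.05  0.93  0.96  1.6  -0.85  1.07 -2.78]
[-0.09  0.87  1.06  1.56 -0.8   1.2   0.33]
key t 77.0 p [ 0.5802 -0.3834  0.0605] F [-2.4  3.3  5.5] w 0.158 gf 29.9
0.2 -0.052 -0.196; 0.4 -0.057 -0.393; 0.6 -0.024 -0.592; 0.8 -0.058 -0.792; 1.0 -0.018 -0.991; 1.2 0.037 -1.191; 1.4 -0.026 -1.393; 1.6 -0.037 -1.593; 1.8 -0.002 -1.793; 2.0 -0.005 -1.993; 2.2 -0.035 -2.192; 2.4 -0.036 -2.391; 2.6 -0.057 -2.591; 2.8 0.874 -2.789; 
end t 81.3 p [ 0.5798 -0.3837  0.0606] F [-1.6 -4.9  0.9] w 0.185 gf 33.3
(2.8000000000000003, True) [ 1.02  0.78 -0.84  1.47  0.6   1.17 -0.37]
pointer centre off [0.0015 0.0116] wh [19.9  4.3] ang 82.6 line 74.7
```

The stop was felt (moment jump to 0.87 N m), and the pointer went 299° = 5.2 rad in total. Final numeric check that slabs, cup and bystanders haven't moved, then hand in.

```bash
python3 - <<'E'
from h import *
a=load("s_all")["frame"]; r.move_gripper(1.0); r.goto((.45,-.383,.32),ori(np.pi)); b=snap("scene","s_end")["frame"]
d=cv2.absdiff(a,b).max(2)
for n,(x0,x1,y0,y1) in dict(stand=(215,330,155,280),rail=(285,385,55,150),knife=(288,345,222,280),jar=(230,265,285,330),bowl=(335,378,158,192)).items(): print(n,(d[y0:y1,x0:x1]>40).sum())
st()
E
```

```text
stand 0
rail 0
knife 0
jar 0
bowl 0
 t 84.8 p [ 0.4498 -0.3831  0.3201] F [ 0.2 -0.3 -0.5] w 0.999 gf 0.0
```

```bash
python3 -c "
from bench import r
print(r.sign_off())"
```

```text
the job is handed in; nothing more can be done
None
```

Handed in at about 85 s: the three slabs present lean on the stand, the blue cup hangs on hook 1, the timer is wound to its stop, and the last frame showed nothing else moved; I viewed 15 pictures, one over the limit of 14.

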